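# Load the food processor and hold its dial at top speed

## Robot

A 6-joint arm with a two-finger parallel gripper is mounted at the origin on the work surface. World frame = base frame: x ahead of the robot, y to its left, z up, the work surface at z = 0. Lengths are in m, angles in rad, forces in N, time in s.
With the tool pointing down it reaches from about 0.325 to 0.75 m from the base axis. Payload 7.6 kg.
Tool frame: the origin (TCP) lies between the finger pads, 19 mm behind the fingertips; this is the grasp point; z points along the fingers, y is the line along which they close (so a half turn about z gives the same grasp; the last joint's range is limited). The gripper opens to 85 mm and grips with 20 to 120 N. Pads are 22 mm wide; open, the fingers measure 114 mm over their backs; the gripper's body (76 mm by 85 mm) begins 54 mm behind the grasp point. The pads swing forward as they close: fully open they stand 13 mm farther back than shut.
Start: joints at [1.187, 0.052, 1.401, -0, 1.689, -0.07], TCP at [0.162, 0.499, 0.25] pointing down, gripper open.
Joint ranges: [-2.9, 2.9], [-0.91, 2.17], [0.12, 2.37], [-1.06, 4.2], [0.26, 2.73], [-2.93, 2.93]. Speed limits (rad/s): [2.57, 2.57, 3.01, 3.14, 3.14, 3.14].

## Interface

Orientations are given as a rotation vector (axis times angle).
In Python, from rig import observe, optics, order gives the robot as it stands.
- The arm moves only by the tool play_rows, never from a script. Its argument "targets" is a list of rows, each an object with "delta_pos": the shift along the tool's x, y, z in cm, a list of three; "turn": the turn, a rotation vector about the tool's x, y, z in degrees, a list of three. A call has 1 to 5 rows; each row shifts and turns the commanded pose from where the row before left it, along the tool's axes as they then stand; what a row does not reach is not made up. A row lasts 1/10 s, in which the tool goes at most 50 mm and 8.59 degrees, less where a joint would pass 70% of its speed; a pose out of reach is approached as far as the arm can. A call is refused whole if a number of a shift passes 5 or a number of a turn 8.59, either way. A call with a gripper value outside its range is refused whole. "fingers" is the opening, from 0 (shut) to 1 (fully open), set as the call begins (left out, the last holds). The fingers move at their own pace and stop on an object; the grip force is fixed at half the most. Time passes only in rows, so rows that do not move let the fingers close. It gives the time, the measured TCP pose, the force, the opening and the grip force at its end, in the units of the state.
- observe(): the state, without advancing time (a new reading comes with each control period).
- optics.get_image(name): name is "scene" or "top" or "wrist"; returns a dict with "color" (420x560x3 uint8, red, green, blue), "fx", "fy", "cx", "cy" (pixels), "dist" ([k1, k2, p1, p2, k3] as OpenCV has them; the pictures are not rectified), "cam_to_world" (4x4, takes a point from camera to world coordinates). Camera axes: x right, y down, z forward; pixel columns grow to the right and rows downward; lengths in m; the calibration is good to about 2 mm. A picture is of the moment at which its call begins. There is no depth.
- order.job_done(): hands the job in; it is judged then, once.
The state is a dict: "t": time; "q": joint angles; "dq": joint speeds; "effort": joint torques, N m; "tcp_pos": TCP position; "orientation": TCP orientation; "wrist_force": force on the tool from outside, world axes, zero at the start; "ft_torque": the same for the moment, N m; "finger_gap": finger opening in m; "grasp_force": force on a finger pad.
Only numpy, scipy, OpenCV 4.12 (cv2) and the standard library are available. Lean on these libraries where they do the work, as an engineer would, in place of code of your own. Each camera call takes 0.05 s, during which the arm holds its last target. There are 200 camera calls.

## Task

Tip all six carrot chunks from the scoop through the food processor's white hopper so that they drop into its clear bowl, and lay the empty scoop back down on the counter, right way up. Then run the machine at its top speed: turn the spring-return dial clockwise past the first and second clicks to the third and keep holding it there with the gripper, since it springs back to off when let go; do not turn it before the carrots are in. Finish while still holding the dial at the third click, and leave the pusher, the jar and the mug where they are.

Things in the scene. Friction and masses are not known exactly. Their poses are not given: they have to be found in the camera images.
- processor: Fixed food processor. Base 80 mm high with black deck, x -82..82, y -190..85 mm. Origin: on the counter under the clear bowl's axis, z up, -y points from bowl to dial, +x side has the bowl's handle (reaches 110 mm). Bowl: outer radius 66 mm, lid top at 172 mm. White feed tube and hopper on the lid, axis 16 mm towards +y from the bowl's; hopper rim 133 mm across outside, 250 mm high
- hopper_mouth (a point): Centre of the white hopper's rim, 250 mm above the counter. Inside it narrows over 45 mm from 125 mm to a 56 mm tube, which drops 30 mm more into the bowl. Axes as the processor's
- bowl_floor (a point): Centre of the bowl's inner floor, 86 mm above the counter; the bowl is 120 mm across inside and 79 mm deep, with a blade hub (28 mm thick, 40 mm tall) in the middle
- dial: Grey dial on the deck, 150 mm from the bowl's axis: disc 56 mm across, 8 mm high, with an upright grip bar 15 mm thick, 50 mm long (its y), 28 mm high (top 116 mm above the counter). Origin: centre of the disc's underside. At rest its axes are the processor's; a white line at its -y end then points straight away from the bowl. One, two, three white dots on the deck mark the clicks
- dial_grip (a point): Point on the dial's axis in the grip bar, 30 mm above the deck, 110 mm above the counter: TCP height for gripping the bar across its 15 mm thickness from above. Its axes are the dial's (y along the bar)
- dial_turn (a joint): Dial angle in rad, growing clockwise seen from above; 0 at rest (off), clicks (soft notches) at 0.45, 0.90 and 1.35, end stop at 1.40. A spring turns it back to 0 from any angle when let go; the notches do not hold it. Turning takes 0.03 to 0.3 N m
- scoop: Steel kitchen scoop, 0.14 to 0.21 kg, lying on the counter, carrots in it. Flat pan 110 mm long (x), 74 mm wide, 3 mm sheet, side walls 42 mm high at the back falling to 20 mm in front; closed at the back, open without a lip at the front (+x). Origin: centre of the pan's underside; x points from handle to open front, z up when right way up
- scoop_grip (a point): Middle of the scoop's straight red handle, 112 mm behind the pan's centre and 36 mm above its underside. The handle is 18 mm wide (y), 16 mm thick (z), and runs along the scoop's x from 57 to 167 mm behind the pan's centre. Axes as the scoop's
- scoop_lip (a point): Middle of the pan's open front edge, on the inner floor (55 mm ahead of the pan's centre, 3 mm above its underside)
- carrot1: Orange carrot chunk 1 of 6: 24 mm across, 25 mm tall, 11 g; stands on end in the scoop's pan. Origin: centre of its wider end face. Wet: begins to slide on a slope of about 18 to 26 degrees
- carrot2: Orange carrot chunk 2 of 6: 24 mm across, 25 mm tall, 11 g; stands on end in the scoop's pan. Origin: centre of its wider end face. Wet: begins to slide on a slope of about 18 to 26 degrees
- carrot3: Orange carrot chunk 3 of 6: 24 mm across, 25 mm tall, 11 g; stands on end in the scoop's pan. Origin: centre of its wider end face. Wet: begins to slide on a slope of about 18 to 26 degrees
- carrot4: Orange carrot chunk 4 of 6: 24 mm across, 25 mm tall, 11 g; stands on end in the scoop's pan. Origin: centre of its wider end face. Wet: begins to slide on a slope of about 18 to 26 degrees
- carrot5: Orange carrot chunk 5 of 6: 24 mm across, 25 mm tall, 11 g; stands on end in the scoop's pan. Origin: centre of its wider end face. Wet: begins to slide on a slope of about 18 to 26 degrees
- carrot6: Orange carrot chunk 6 of 6: 24 mm across, 25 mm tall, 11 g; stands on end in the scoop's pan. Origin: centre of its wider end face. Wet: begins to slide on a slope of about 18 to 26 degrees
- pusher: Bystander: the processor's white plastic feed pusher standing on end, 54 mm thick with a 68 mm flange on top, 88 mm tall. Origin: centre of its underside
- jar: Bystander: amber glass jar with a steel cap, 68 mm across, 100 mm tall. Origin: centre of its underside
- mug: Bystander: blue ceramic mug, 80 mm across, 92 mm tall, handle towards its +y. Origin: centre of its underside
Not all that is in view belongs to the job. There is more than one size of the scoop; the one meant has the size given above.

How it is judged:
On the way, in this order (a step that is already met when the one before it is completed fails the run):
1. all six carrot chunks are in the processor's bowl (horizontal distance between each of carrot1, carrot2, carrot3, carrot4, carrot5, carrot6 and bowl_floor below 0.066 m and height (world z) of carrot1 between 0.075 and 0.165 m and height (world z) of carrot2 between 0.075 and 0.165 m and height (world z) of carrot3 between 0.075 and 0.165 m and height (world z) of carrot4 between 0.075 and 0.165 m and height (world z) of carrot5 between 0.075 and 0.165 m and height (world z) of carrot6 between 0.075 and 0.165 m), for 0.2 s.
2. the empty scoop lies right way up on the counter, let go (height (world z) of scoop below 0.012 m and angle between scoop's own z axis and vertical below 0.15 rad and linear speed of scoop below 0.03 m/s and contact force between the fingers and scoop below 0.1 N), for 0.2 s.
3. the gripper holds the dial at the third click for a second (value of joint dial_turn above 1.2 rad and contact force between the fingers and dial above 2 N), for 1 s.
At the end, for the whole second after the job is handed in: Fingers hold the dial (over 2 N) at the third click: angle above 1.2 rad (click 1.35, stop 1.40). All six chunks are in the bowl below the lid. The scoop lies on the counter at rest, let go, underside less than 12 mm above it and within 0.15 rad of level (all of step 1 and all of step 2 and all of step 3); the arm keeps its last pose, push and grip.
It fails at once if the dial is turned past its first click before all the carrots are in the bowl (value of joint dial_turn above 0.5 rad and not (horizontal distance between each of carrot1, carrot2, carrot3, carrot4, carrot5, carrot6 and bowl_floor below 0.066 m and height (world z) of carrot1 between 0.075 and 0.165 m and height (world z) of carrot2 between 0.075 and 0.165 m and height (world z) of carrot3 between 0.075 and 0.165 m and height (world z) of carrot4 between 0.075 and 0.165 m and height (world z) of carrot5 between 0.075 and 0.165 m and height (world z) of carrot6 between 0.075 and 0.165 m)).
It fails at once if the pusher, jar or mug is pushed more than 30 mm or knocked over (distance of any of pusher, jar, mug from where it was at the start of the episode above 0.03 m or angle between any of pusher, jar, mug's own z axis and vertical above 0.4 rad).
It also fails if it takes over 67 s, if anything falls off the work surface, if the arm or the gripper's body presses on something with over 40 N, if the wrist force passes 120 N, or if a joint passes its speed limit or range.

## Working session

There is one attempt and no reset: what is moved stays moved. The work goes in short steps, Python scripts to look and compute and a tool call to move; the robot and the scene stay as the last step left them, time stands still between calls to the robot, and variables do not carry over. Pictures are saved under pics/ and viewed, at most 12 in all, crops included, and the job is handed in when it is done.

Besides the shell and the picture viewer there is one more tool, called after ">>>" as name(argument=value, ...) on one line, values as JSON. play_rows: Moves the arm, as the interface text tells. Its arguments: {"type":"object","properties":{"targets":{"type":"array"},"fingers":{"type":"number"}},"required":["targets"]}

```bash
ls; mkdir -p pics
python3 - <<'E'
from rig import observe, optics
import cv2, numpy as np, pickle
s=observe(); print(s)
for n in ["scene","top"]:
    d=optics.get_image(n); pickle.dump(d,open(f"pics/{n}.pkl","wb"))
    cv2.imwrite(f"pics/{n}0.png",d["color"][:,:,::-1]); print(n,d["fx"],d["cx"],d["cy"],d["dist"]);print(np.round(d["cam_to_world"],3))
E
```

```text
pics
{'t': 0.0, 'q': array([ 1.18667124e+00,  5.28454197e-02,  1.40170482e+00,  2.04991655e-05,
        1.68858215e+00, -7.02942937e-02]), 'dq': array([-0.00100935,  0.00088197,  0.00040795,  0.00073207,  0.00085516,
        0.00198272]), 'effort': array([ 3.00749507e-04, -3.81697440e+01, -3.60169780e+01, -5.73393459e-05,
        6.63982501e-03,  7.42766957e-06]), 'tcp_pos': array([0.16194269, 0.49912647, 0.24917792]), 'orientation': array([-4.90882602e-01, -3.10263266e+00,  2.34896566e-03]), 'wrist_force': array([-0.01582094, -0.11877591,  0.45382106]), 'ft_torque': array([-0.04580622, -0.02914207,  0.02655739]), 'grasp_force': 0.0, 'finger_gap': 0.08549554830828557}
scene 506.40142156891636 292.3180995370714 212.96246493682045 [-0.03409082  0.          0.          0.          0.        ]
[[-0.695  0.572 -0.435  1.223]
 [ 0.718  0.545 -0.432  0.623]
 [-0.01  -0.613 -0.79   1.313]
 [ 0.     0.     0.     1.   ]]
top 412.0819161397501 275.5702179965048 216.44771581702327 [-0.01056549  0.          0.          0.          0.        ]
[[-0.027 -0.995  0.099  0.435]
 [-1.     0.026 -0.01   0.004]
 [ 0.007 -0.099 -0.995  1.497]
 [ 0.     0.     0.     1.   ]]
```

View pics/top0.png

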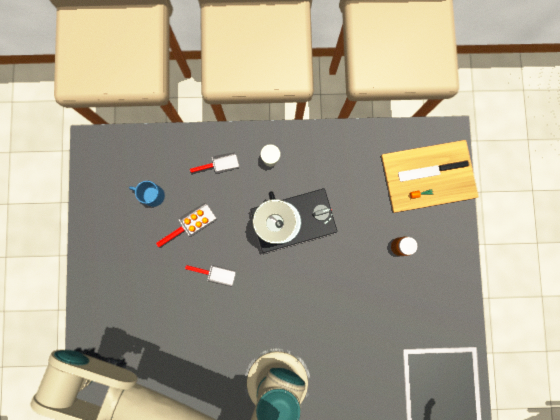

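View pics/scene0.png

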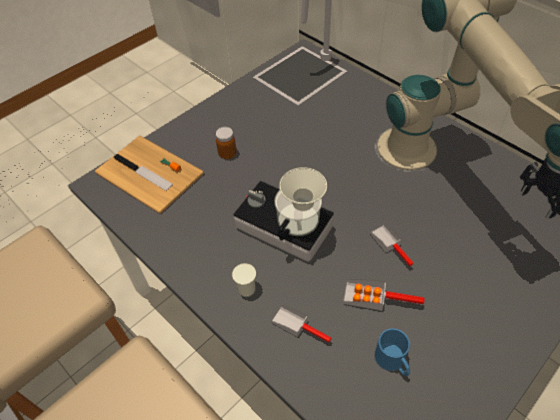

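```bash
cat > h.py <<'E'
import numpy as np, cv2, pickle
from scipy.spatial.transform import Rotation as R
def cast(d,px,z):
    K=np.array([[d["fx"],0,d["cx"]],[0,d["fy"],d["cy"]],[0,0,1]])
    p=cv2.undistortPoints(np.array(px,float).reshape(-1,1,2),K,np.array(d["dist"])).reshape(-1,2)
    T=np.array(d["cam_to_world"]); v=np.c_[p,np.ones(len(p))]@T[:3,:3].T; o=T[:3,3]
    return o+v*((z-o[2])/v[:,2])[:,None]
def proj(d,P):
    T=np.linalg.inv(d["cam_to_world"]); K=np.array([[d["fx"],0,d["cx"]],[0,d["fy"],d["cy"]],[0,0,1]])
    return cv2.projectPoints(np.array(P,float).reshape(-1,1,3),cv2.Rodrigues(T[:3,:3])[0],T[:3,3],K,np.array(d["dist"]))[0].reshape(-1,2)
def blobs(m,amin):
    n,l,st,c=cv2.connectedComponentsWithStats(m.astype(np.uint8)*255)
    return [(np.argwhere(l==i)[:,::-1],c[i],st[i,4]) for i in range(1,n) if st[i,4]>=amin]
E
python3 - <<'E'
from h import *
for n in ["top","scene"]:
    d=pickle.load(open(f"pics/{n}.pkl","rb")); im=d["color"]; hsv=cv2.cvtColor(im,cv2.COLOR_RGB2HSV)
    H,S,V=[hsv[...,i].astype(int) for i in range(3)]
    red=((H<5)|(H>174))&(S>180)&(V>100)
    for p,c,a in blobs(red,40):
        w=cast(d,p,0.044); m=w.mean(0); u=np.linalg.svd(w-m)[2][0] if len(w)>2 else 0; t=(w-m)@u
        print(n,"red",c.round(1),a,m.round(4)[:2],"axis",u.round(3)[:2],"len",np.ptp(t).round(3))
    org=(H>=6)&(H<22)&(S>180)&(V>150)
    for p,c,a in blobs(org,15):
        print(n,"org",c.round(1),a,cast(d,[c],0.026)[0].round(4)[:2])
d=pickle.load(open("pics/top.pkl","rb"))
cv2.imwrite("pics/topc.png",cv2.resize(d["color"][180:260,150:350,::-1],None,fx=4,fy=4,interpolation=cv2.INTER_CUBIC))
d=pickle.load(open("pics/scene.pkl","rb"))
cv2.imwrite("pics/scc.png",cv2.resize(d["color"][160:320,225:425,::-1],None,fx=3.7,fy=3.7,interpolation=cv2.INTER_CUBIC))
E
```

```text
top red [201.1 167.6] 94 [0.7634 0.2515] axis [-0.236  0.972] len 0.081
top red [169.7 236.5] 163 [0.5191 0.3641] axis [-0.533  0.846] len 0.106
top red [196.2 269.3] 93 [0.4019 0.2719] axis [0.264 0.965] len 0.082
top org [415.2 194.2] 73 [ 0.6498 -0.5179]
top org [199.4 212.8] 17 [0.6026 0.2622]
top org [193.5 216.8] 17 [0.5886 0.2836]
top org [187.  220.8] 20 [0.5747 0.3066]
top org [198.8 224.4] 16 [0.5607 0.2647]
top org [191.5 228.1] 16 [0.5482 0.2909]
scene red [402.6 254.3] 126 [0.4095 0.2755] axis [-0.28 -0.96] len 0.084
scene red [404.6 297.3] 254 [0.5221 0.3661] axis [-0.542  0.84 ] len 0.104
scene red [316.4 332.5] 163 [0.7714 0.2584] axis [ 0.225 -0.974] len 0.083
scene org [173.7 165.4] 53 [ 0.6495 -0.5257]
scene org [358.2 286.8] 38 [0.577 0.245]
scene org [367.3 288.4] 39 [0.5633 0.2674]
scene org [377.  290.2] 39 [0.5485 0.2913]
scene org [356.7 296.1] 38 [0.6034 0.2614]
scene org [366.  297.8] 43 [0.5892 0.2839]
scene org [376.  299.2] 37 [0.5732 0.3072]
```

View pics/topc.png

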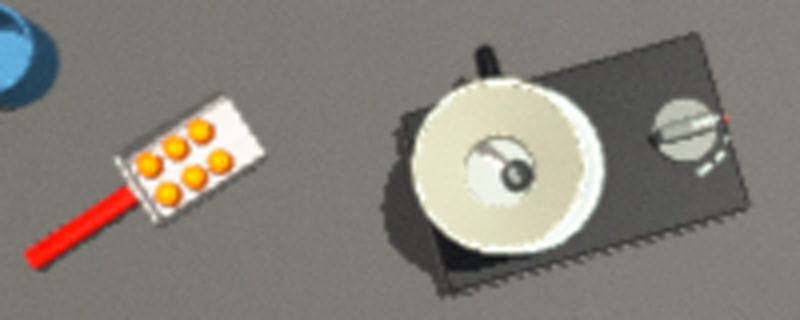

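View pics/scc.png

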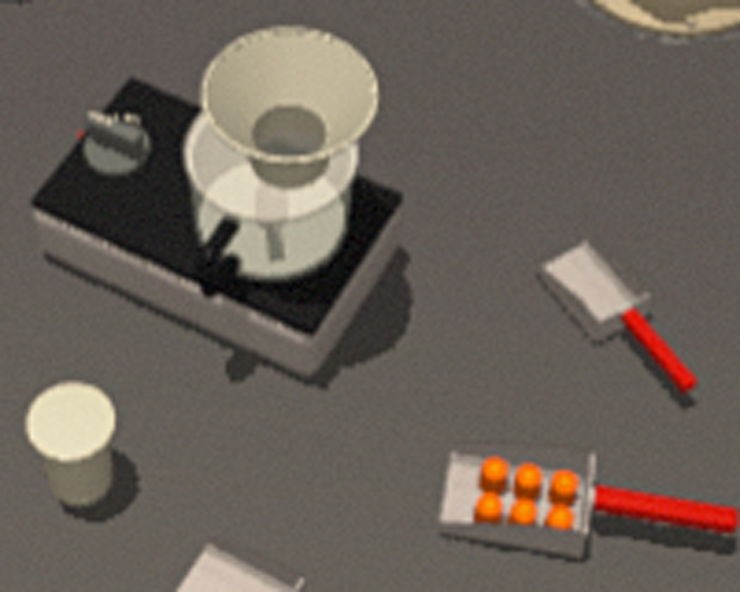

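Top view: the loaded scoop is at about (190,222), with its red handle at (170,236). The hopper rim is centred near (274,221), the dial at (322,212) and the deck's right-hand corners at (324,188) and (337,232). The scene view matches this, and the two small scoops are decoys.

Run:
```python
from h import *
t=pickle.load(open("pics/top.pkl","rb")); s=pickle.load(open("pics/scene.pkl","rb"))
c=lambda u,v:(150+(u-1.5)/4,180+(v-1.5)/4)
k=lambda u,v:(225+u/3.7-.4,160+v/3.7-.4)
A=cast(t,[c(697,32),c(748,207),c(445,296)],.08)[:,:2]; B=cast(s,[k(131,78),k(33,203)],.08)[:,:2]
print("deck top",A,"scene (-82,-190),(82,-190)",B)
P=np.array([[.082,-.19],[-.082,-.19],[-.082,.085]])
m=P.mean(0);n=A.mean(0);Q=(P-m).T@(A-n);a=np.arctan2(Q[0,1]-Q[1,0],Q[0,0]+Q[1,1]);Rz=np.array([[np.cos(a),-np.sin(a)],[np.sin(a),np.cos(a)]])
o=n-Rz@m;print("yaw",np.degrees(a),"origin",o,"hopper",o+Rz@[0,.016],"dial",o+Rz@[0,-.15])
print("hopper top",cast(t,[c(498,166)],.25),"scene",cast(s,[k(291,93)],.25))
print("dial disc top",cast(t,[c(685,130)],.088),"scene",cast(s,[k(116,150)],.088))
# bottom of scene bar
x=np.array([.543,-.840]);x/=np.linalg.norm(x)
g=np.array([.5206,.3651]);print("pan center",g+x*.112)
pan=cast(t,[c(115,158),c(162,226),c(268,152),c(224,95)],.03)[:,:2];print("pan corners",pan)
for d,z in((t,.12),(s,.12)):print(proj(d,[[*(o+Rz@[0,-.15]),.088]]))
```

```text
deck top [[ 0.67318506 -0.1810487 ]
 [ 0.51949204 -0.21911296]
 [ 0.45019666  0.04369526]] scene (-82,-190),(82,-190) [[ 0.52143522 -0.2189637 ]
 [ 0.67349025 -0.17788465]]
yaw 14.25614159326228 origin [ 0.54990089 -0.01678599] hopper [ 0.54596077 -0.00127872] dial [ 0.58683947 -0.16216667]
hopper top [[ 0.54564929 -0.00366104  0.25      ]] scene [[ 0.54567228 -0.00505372  0.25      ]]
dial disc top [[ 0.58679087 -0.1663463   0.088     ]] scene [[ 0.59072114 -0.16406959  0.088     ]]
pan center [0.58140235 0.27104111]
pan corners [[0.5813261  0.3367243 ]
 [0.51946911 0.2951965 ]
 [0.58309551 0.200143  ]
 [0.63547944 0.23889325]]
[[319.66254478 212.14277471]]
[[257.27119993 199.76941485]]
```

>>> play_rows(targets=[{"delta_pos": [0, 0, 0], "turn": [0, 0, 7.9]}, {"delta_pos": [0, 0, 0], "turn": [0, 0, 7.9]}, {"delta_pos": [0, 0, 0], "turn": [0, 0, 7.9]}, {"delta_pos": [0, 0, 0], "turn": [0, 0, 7.9]}, {"delta_pos": [0, 0, 0], "turn": [0, 0, 7.9]}], fingers=1)

```text
t: 0.6
tcp_pos: [0.162, 0.4992, 0.2495]
orientation: [1.518, 2.75, -0.002]
wrist_force: [-0.5, 0.7, -0.9]
finger_gap: 0.0856
grasp_force: 0.0
```

>>> play_rows(targets=[{"delta_pos": [-3, 2.2, 0], "turn": [0, 0, 0]}, {"delta_pos": [-3.2, 2.3, 0], "turn": [0, 0, 0]}, {"delta_pos": [-3.2, 2.3, 0], "turn": [0, 0, 0]}, {"delta_pos": [-3.2, 2.3, 0], "turn": [0, 0, 0]}, {"delta_pos": [-3.2, 2.3, 0], "turn": [0, 0, 0]}])

```text
t: 1.1
tcp_pos: [0.3444, 0.4265, 0.2496]
orientation: [-1.51, -2.754, 0.001]
wrist_force: [-0.1, 0.2, 0.7]
finger_gap: 0.0852
grasp_force: 0.0
```

>>> play_rows(targets=[{"delta_pos": [-3.2, 2.3, 0], "turn": [0, 0, 0]}, {"delta_pos": [-3.2, 2.3, 0], "turn": [0, 0, 0]}, {"delta_pos": [-3.2, 2.3, 0], "turn": [0, 0, 0]}, {"delta_pos": [-3.2, 2.3, 0], "turn": [0, 0, 0]}, {"delta_pos": [-3.2, 2.3, 0], "turn": [0, 0, 0]}])

```text
t: 1.6
tcp_pos: [0.5274, 0.3534, 0.2494]
orientation: [-1.51, -2.754, 0.001]
wrist_force: [0.0, -0.1, 0.3]
finger_gap: 0.0859
grasp_force: 0.0
```

>>> play_rows(targets=[{"delta_pos": [0, 0, 0], "turn": [0, -7.5, 0]}, {"delta_pos": [0, 0, 0], "turn": [0, -7.5, 0]}, {"delta_pos": [0, 0, 0], "turn": [0, -7.5, 0]}, {"delta_pos": [0, 0, 0], "turn": [0, -7.5, 0]}, {"delta_pos": [0, 0, 0], "turn": [0, 0, 0]}])

```text
t: 2.1
tcp_pos: [0.5243, 0.3561, 0.2472]
orientation: [1.274, 2.337, -0.348]
wrist_force: [-0.6, -0.1, -0.9]
finger_gap: 0.0854
grasp_force: 0.0
```

```bash
cat >> h.py <<'E'
def want(heading_deg,pitch):
    """tool rotation: x back along heading, z down; pitch>0 = turn about tool y"""
    a=np.radians(heading_deg); x=-np.array([np.cos(a),np.sin(a),0]); z=np.array([0,0,-1.]); 
    return R.from_matrix(np.c_[x,np.cross(z,x),z])*R.from_euler("y",pitch,degrees=True)
def go(pos,Rt):
    from rig import observe
    s=observe(); C=R.from_rotvec(s["orientation"])
    print("t",s["t"],"pos",s["tcp_pos"].round(4),"q",s["q"].round(2),"F",s["wrist_force"].round(1),"gap",s["finger_gap"].round(4),"grip",s["grasp_force"])
    print("dpos tool cm",(C.inv().apply(np.array(pos)-s["tcp_pos"])*100).round(2),"turn deg",np.degrees((C.inv()*Rt).as_rotvec()).round(2))
E
python3 - <<'E'
from h import *
go([.527,.355,.036],want(-57.5,-30))
from rig import optics
d=optics.get_image("wrist"); cv2.imwrite("pics/w1.png",d["color"][:,:,::-1])
t=optics.get_image("scene"); pickle.dump(t,open("pics/s2.pkl","wb"))
E
```

```text
Traceback (most recent call last):
  File "h.py", line 21, in go
    print("t",s["t"],"pos",s["tcp_pos"].round(4),"q",s["q"].round(2),"F",s["wrist_force"].round(1),"gap",s["finger_gap"].round(4),"grip",s["grasp_force"])
                                                                                                         ^^^^^^^^^^^^^^^^^^^^^
AttributeError: 'float' object has no attribute 'round'
```

```bash
sed -i 's/s\["finger_gap"\].round(4)/round(s["finger_gap"],4)/' h.py
python3 - <<'E'
from h import *
go([.527,.355,.036],want(-57.5,-30))
from rig import optics
d=optics.get_image("wrist"); cv2.imwrite("pics/w1.png",d["color"][:,:,::-1])
E
```

```text
t 2.1 pos [0.5243 0.3561 0.2472] q [ 0.74  0.43  1.04 -0.53  1.75  0.09] F [-0.6 -0.1 -0.9] gap 0.0854 grip 0.0
dpos tool cm [10.38  0.27 18.39] turn deg [-0.12  0.09  0.35]
```

View pics/w1.png

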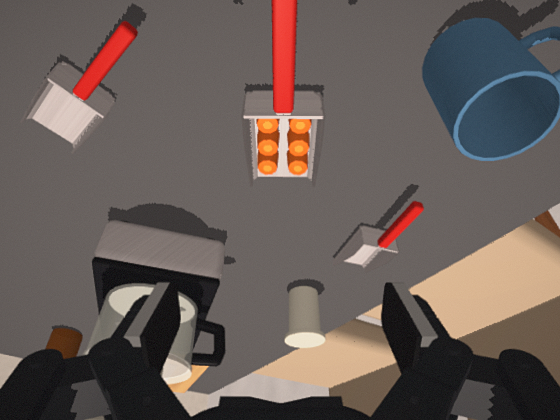

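The scoop handle lies on the finger centreline (column 284), and the tilt is right. I'll descend and grip.

>>> play_rows(targets=[{"delta_pos": [2, 0, 3.6], "turn": [0, 0, 0.3]}, {"delta_pos": [2.4, 0, 4.2], "turn": [0, 0, 0]}, {"delta_pos": [2.4, 0.1, 4.2], "turn": [0, 0, 0]}, {"delta_pos": [2, 0.1, 3.6], "turn": [0, 0, 0]}, {"delta_pos": [1.6, 0.1, 2.8], "turn": [0, 0, 0]}])

```text
t: 2.65
tcp_pos: [0.53, 0.353, 0.036]
orientation: [1.291, 2.332, -0.343]
wrist_force: [0.2, -0.5, 0.9]
finger_gap: 0.0855
grasp_force: 0.0
```

>>> play_rows(targets=[{"delta_pos": [0, 0, 0], "turn": [0, 0, 0]}, {"delta_pos": [0, 0, 0], "turn": [0, 0, 0]}, {"delta_pos": [0, 0, 0], "turn": [0, 0, 0]}, {"delta_pos": [0, 0, 0], "turn": [0, 0, 0]}, {"delta_pos": [0, 0, 0], "turn": [0, 0, 0]}], fingers=0)

```text
t: 3.15
tcp_pos: [0.5307, 0.3552, 0.041]
orientation: [1.287, 2.329, -0.337]
wrist_force: [0.3, -0.6, 5.8]
finger_gap: 0.0171
grasp_force: 59.9
```

>>> play_rows(targets=[{"delta_pos": [0, 0, 0], "turn": [0, 0, 0]}, {"delta_pos": [0, 0, 0], "turn": [0, 0, 0]}, {"delta_pos": [0, 0, 0], "turn": [0, 0, 0]}, {"delta_pos": [0, 0, 0], "turn": [0, 0, 0]}, {"delta_pos": [0, 0, 0], "turn": [0, 0, 0]}])

```text
t: 3.65
tcp_pos: [0.5307, 0.3552, 0.0409]
orientation: [1.286, 2.329, -0.338]
wrist_force: [-1.4, 0.7, 6.0]
finger_gap: 0.0166
grasp_force: 60.3
```

Run:
```python
from h import *
go([.527,.355,.036],want(-57.5,-30))
```

```text
t 3.65 pos [0.5307 0.3552 0.0409] q [ 0.73  0.6   1.22 -0.52  1.43  0.28] F [-1.4  0.7  6. ] gap 0.0166 grip 60.25587737560272
dpos tool cm [ 0.4  -0.33  0.33] turn deg [ 0.17  0.03 -0.35]
```

>>> play_rows(targets=[{"delta_pos": [-0.25, 0, -0.43], "turn": [0, 0, 0]}, {"delta_pos": [-0.5, 0, -0.87], "turn": [0, 0, 0]}, {"delta_pos": [-1, 0, -1.73], "turn": [0, -2, 0]}, {"delta_pos": [-1, 0, -1.73], "turn": [0, -3, 0]}, {"delta_pos": [-1, 0, -1.73], "turn": [0, -3, 0]}])

```text
t: 4.15
tcp_pos: [0.5285, 0.3564, 0.1148]
orientation: [1.222, 2.212, -0.418]
wrist_force: [0.2, 0.1, -3.1]
finger_gap: 0.0164
grasp_force: 59.4
```

>>> play_rows(targets=[{"delta_pos": [-0.5, 0, -0.8], "turn": [0, 0, 0]}, {"delta_pos": [0, 0, 0], "turn": [0, 0, 0]}])

```text
t: 4.35
tcp_pos: [0.5283, 0.3581, 0.1246]
orientation: [1.223, 2.214, -0.413]
wrist_force: [0.0, 0.2, -2.4]
finger_gap: 0.0167
grasp_force: 59.5
```

Run:
```python
from h import *
from rig import optics
go([.527,.355,.1],want(-57.5,-38))
ims=[optics.get_image(n) for n in("scene","wrist")]
a=cv2.resize(ims[0]["color"][180:340,260:460],None,fx=2,fy=2); b=ims[1]["color"]
o=np.zeros((420,960,3),np.uint8);o[:320,:400]=a;o[:,400:]=b
cv2.imwrite("pics/l.png",cv2.resize(o,(800,350))[:,:,::-1])
```

```text
t 4.35 pos [0.5283 0.3581 0.1246] q [ 0.78  0.55  1.16 -0.64  1.59  0.27] F [ 0.   0.2 -2.4] gap 0.0167 grip 59.489336667658264
dpos tool cm [ 1.35 -0.29  2.06] turn deg [ 0.12 -0.13 -0.35]
```

View pics/l.png

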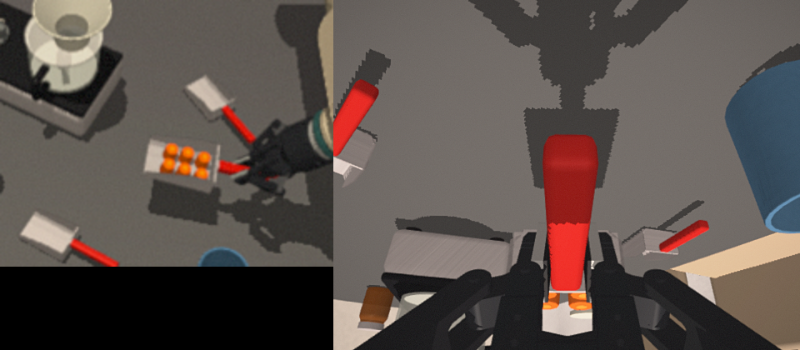

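All six carrots are in the lifted scoop and it is roughly level. I'll raise it and carry it to the hopper.

>>> play_rows(targets=[{"delta_pos": [-0.6, 0, -0.8], "turn": [0, 0, 0]}, {"delta_pos": [-1.5, 0, -2], "turn": [0, 0, 0]}, {"delta_pos": [-2.3, 0, -3], "turn": [0, 0, 0]}, {"delta_pos": [-2.5, 0, -3.2], "turn": [0, 0, 0]}, {"delta_pos": [-2.3, 0, -3], "turn": [0, 0, 0]}])

```text
t: 4.95
tcp_pos: [0.5269, 0.3578, 0.276]
orientation: [1.222, 2.214, -0.418]
wrist_force: [0.3, 1.0, -2.5]
finger_gap: 0.0164
grasp_force: 59.4
```

>>> play_rows(targets=[{"delta_pos": [-1.8, 0, -2.3], "turn": [0, 0, 0]}, {"delta_pos": [-0.9, 0, -1], "turn": [0, 0, 0]}, {"delta_pos": [-0.5, -0.9, 0.4], "turn": [0, 0, 0]}, {"delta_pos": [-1, -1.8, 0.8], "turn": [0, 0, 0]}, {"delta_pos": [-1.5, -2.6, 1.2], "turn": [0, 0, 0]}])

```text
t: 5.45
tcp_pos: [0.5028, 0.2963, 0.314]
orientation: [1.22, 2.215, -0.421]
wrist_force: [0.4, 0.2, -1.7]
finger_gap: 0.017
grasp_force: 59.3
```

>>> play_rows(targets=[{"delta_pos": [-1.6, -2.8, 1.2], "turn": [0, 0, 0]}, {"delta_pos": [-1.6, -2.8, 1.2], "turn": [0, 0, 0]}, {"delta_pos": [-1.5, -2.6, 1.2], "turn": [0, 0, 0]}, {"delta_pos": [-1.2, -2.2, 1], "turn": [0, 0, 0]}, {"delta_pos": [-0.8, -1.4, 0.6], "turn": [0, 0, 0]}])

```text
t: 5.95
tcp_pos: [0.4476, 0.1601, 0.3149]
orientation: [1.223, 2.214, -0.42]
wrist_force: [-0.3, 0.3, -1.9]
finger_gap: 0.0169
grasp_force: 59.4
```

>>> play_rows(targets=[{"delta_pos": [-0.4, -0.6, 0.3], "turn": [0, 0, 0]}, {"delta_pos": [0, 0, 0], "turn": [0, 0, 0]}, {"delta_pos": [0, 0, 0], "turn": [0, 0, 0]}])

```text
t: 6.25
tcp_pos: [0.4463, 0.1549, 0.3158]
orientation: [1.221, 2.214, -0.418]
wrist_force: [-0.1, -0.3, -1.8]
finger_gap: 0.0164
grasp_force: 59.4
```

Run:
```python
from h import *
from rig import optics
go([.4477,.150,.303],want(-57.5,-30))
S,T=[optics.get_image(n) for n in("scene","top")]
def orgs(d):
    hsv=cv2.cvtColor(d["color"],cv2.COLOR_RGB2HSV).astype(int);H,s,V=[hsv[...,i] for i in range(3)]
    return np.array([c for p,c,a in blobs((H>=6)&(H<22)&(s>180)&(V>150),10)])
a,b=orgs(S),orgs(T);print(a.round(1).tolist(),b.round(1).tolist())
o=np.zeros((320,800,3),np.uint8)
o[:,:400]=cv2.resize(S["color"][140:300,220:420],None,fx=2,fy=2);o[:,400:]=cv2.resize(T["color"][140:300,170:370],None,fx=2,fy=2)
cv2.imwrite("pics/p.png",o[:,:,::-1]); pickle.dump((S,T),open("pics/p.pkl","wb"))
```

```text
t 6.25 pos [0.4463 0.1549 0.3158] q [ 0.6  -0.13  1.56 -0.67  1.7  -0.06] F [-0.1 -0.3 -1.8] gap 0.0164 grip 59.352675676345825
dpos tool cm [ 0.41 -0.15  1.3 ] turn deg [-0.03  7.98 -0.26]
[[173.8, 165.5], [329.2, 172.4], [338.8, 174.1], [349.0, 176.4]] [[415.2, 194.2], [247.9, 230.7], [236.1, 238.0], [249.0, 242.2]]
```

View pics/p.png

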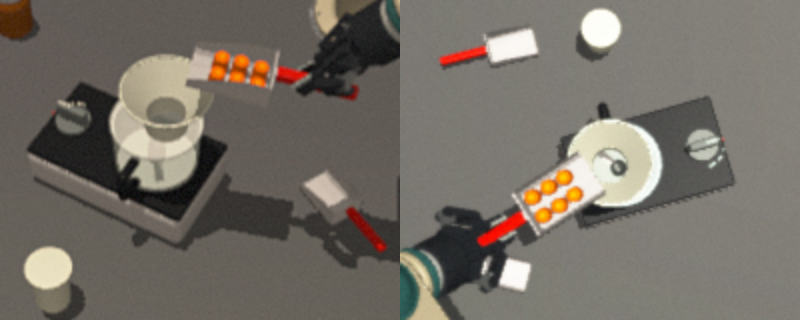

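Run:
```python
from h import *
S,T=pickle.load(open("pics/p.pkl","rb"))
Q=[[.5307,.0227,.2995]];print("pred px scene",proj(S,Q),"top",proj(T,Q),"seen ~ (315.5,172.5),(267,226)")
def ray(d,p):
    a=cast(d,[p],0.)[0];b=cast(d,[p],1.)[0];return a,(b-a)/np.linalg.norm(b-a)
def tri(p,q):
    a,u=ray(S,p);b,v=ray(T,q);M=np.c_[u,-v];k=np.linalg.lstsq(M,b-a,rcond=None)[0];x,y=a+k[0]*u,b+k[1]*v;return (x+y)/2,np.linalg.norm(x-y)
s=lambda u,v:(220+u/2-.25,140+v/2-.25); t=lambda u,v:(170+(u-400)/2-.25,140+v/2-.25)
print("lip",tri(s(191,65),t(594,172)))
# carrot tops: front/back of each row
f=[tri(s(222,57),t(565,177)),tri(s(217,73),t(574,194))];b=[tri(s(261,68),t(532,197)),tri(s(259,81),t(543,216))]
print(f,b); A=(f[0][0]+f[1][0])/2;B=(b[0][0]+b[1][0])/2;d=A-B;print("pitch down",-np.degrees(np.arctan2(d[2],np.hypot(*d[:2]))),"az",np.degrees(np.arctan2(d[1],d[0])))
```

```text
pred px scene [[314.71911169 174.97923474]] top [[265.2785151 224.9749825]] seen ~ (315.5,172.5),(267,226)
lip (array([0.52708523, 0.01940034, 0.30516685]), np.float64(0.0025554893387139455))
[(array([0.51706375, 0.0610747 , 0.34424958]), np.float64(0.006002068718928566)), (array([0.49909073, 0.04699675, 0.28733254]), np.float64(0.0045224017389185))] [(array([0.49129599, 0.10751529, 0.33758025]), np.float64(0.0038350198620148088)), (array([0.46765378, 0.09416993, 0.28217407]), np.float64(0.002655792197246564))]
pitch down -6.1533708113710075 az -58.572084406196375
```

The lip is at about (0.527, 0.019, 0.305), within 5 mm of the prediction, and all six chunks are aboard. I'll start tilting about the lip.

>>> play_rows(targets=[{"delta_pos": [0.2, -0.1, 0.65], "turn": [0, 4, 0]}, {"delta_pos": [0.2, 0, 0.65], "turn": [0, 4, 0]}, {"delta_pos": [-0.8, 0, -0.75], "turn": [0, 4, 0]}, {"delta_pos": [-0.8, 0, -0.75], "turn": [0, 4, 0]}, {"delta_pos": [-0.8, 0, -0.75], "turn": [0, 4, 0]}])

```text
t: 6.85
tcp_pos: [0.4542, 0.1408, 0.3343]
orientation: [1.38, 2.505, -0.214]
wrist_force: [0.6, -0.5, -2.3]
finger_gap: 0.0164
grasp_force: 59.3
```

>>> play_rows(targets=[{"delta_pos": [-0.8, 0, -0.75], "turn": [0, 4, 0]}, {"delta_pos": [-0.4, 0, -0.4], "turn": [0, 2, 0]}, {"delta_pos": [-0.4, 0, -0.4], "turn": [0, 2, 0]}, {"delta_pos": [-0.2, 0, -0.2], "turn": [0, 1, 0]}, {"delta_pos": [-0.2, 0, -0.2], "turn": [0, 1, 0]}])

```text
t: 7.35
tcp_pos: [0.4618, 0.1281, 0.3575]
orientation: [1.457, 2.643, -0.099]
wrist_force: [-0.7, 0.3, -1.8]
finger_gap: 0.0169
grasp_force: 59.3
```

```bash
cat > look.py <<'E'
import sys; from h import *; from rig import optics,observe
s=observe();C=R.from_rotvec(s["orientation"]).as_matrix();L=s["tcp_pos"]+C@[-.1135,0,.1094]
print("t",s["t"],"tcp",s["tcp_pos"].round(4),"tool z",C[:,2].round(3),"lip",L.round(4),"q",s["q"].round(2),"grip",s["grasp_force"],s["finger_gap"])
S,T=[optics.get_image(n) for n in("scene","top")]
for n,d in(("scene",S),("top",T)):
    hsv=cv2.cvtColor(d["color"],cv2.COLOR_RGB2HSV).astype(int);H,s_,V=[hsv[...,i] for i in range(3)]
    print(n,[(c.round(0).astype(int).tolist(),int(a)) for p,c,a in blobs((H>=5)&(H<24)&(s_>140)&(V>110),5) if 180<c[0]<380 and 100<c[1]<300])
o=np.zeros((320,800,3),np.uint8)
o[:,:400]=cv2.resize(S["color"][140:300,220:420],None,fx=2,fy=2);o[:,400:]=cv2.resize(T["color"][140:300,170:370],None,fx=2,fy=2)
cv2.imwrite("pics/"+sys.argv[1],o[:,:,::-1])
E
python3 look.py p2.png
```

```text
t 7.35 tcp [0.4618 0.1281 0.3575] tool z [ 0.075 -0.116 -0.99 ] lip [0.5301 0.0204 0.2649] q [ 0.27 -0.1   1.34 -0.14  1.85 -0.34] grip 59.31861340999603 0.016856781115070624
scene [([221, 143], 22), ([333, 174], 270)]
top [([248, 231], 155), ([254, 239], 149)]
```

>>> play_rows(targets=[{"delta_pos": [-0.2, 0, -0.2], "turn": [0, 1, 0]}, {"delta_pos": [-0.2, 0, -0.2], "turn": [0, 1, 0]}, {"delta_pos": [0, 0, 0], "turn": [0, 0, 0]}, {"delta_pos": [-0.2, 0, -0.2], "turn": [0, 1, 0]}, {"delta_pos": [0, 0, 0], "turn": [0, 0, 0]}])

```text
t: 7.95
tcp_pos: [0.4645, 0.1233, 0.3648]
orientation: [1.48, 2.682, -0.06]
wrist_force: [-0.1, 0.4, -2.7]
finger_gap: 0.0165
grasp_force: 59.3
```

>>> play_rows(targets=[{"delta_pos": [-0.2, 0, -0.2], "turn": [0, 1, 0]}, {"delta_pos": [0, 0, 0], "turn": [0, 0, 0]}, {"delta_pos": [-0.2, 0, -0.2], "turn": [0, 1, 0]}, {"delta_pos": [0, 0, 0], "turn": [0, 0, 0]}, {"delta_pos": [0, 0, 0], "turn": [0, 0, 0]}])

```text
t: 8.45
tcp_pos: [0.4664, 0.1203, 0.3688]
orientation: [1.495, 2.709, -0.035]
wrist_force: [-0.4, -0.3, -1.4]
finger_gap: 0.0164
grasp_force: 59.3
```

```bash
python3 look.py p3.png
```

```text
t 8.45 tcp [0.4664 0.1203 0.3688] tool z [ 0.03  -0.043 -0.999] lip [0.5302 0.0197 0.2655] q [ 0.2  -0.08  1.29 -0.05  1.9  -0.38] grip 59.29796637310005 0.016418827867040995
scene [([221, 142], 24), ([329, 173], 280)]
top [([252, 228], 155), ([256, 238], 164)]
```

>>> play_rows(targets=[{"delta_pos": [-0.2, 0, -0.2], "turn": [0, 1, 0]}, {"delta_pos": [0, 0, 0], "turn": [0, 0, 0]}, {"delta_pos": [-0.2, 0, -0.2], "turn": [0, 1, 0]}, {"delta_pos": [0, 0, 0], "turn": [0, 0, 0]}, {"delta_pos": [0, 0, 0], "turn": [0, 0, 0]}])

```text
t: 9.05
tcp_pos: [0.4685, 0.117, 0.373]
orientation: [1.509, 2.736, -0.009]
wrist_force: [-0.8, -0.4, -3.1]
finger_gap: 0.017
grasp_force: 59.3
```

```bash
python3 look.py p4.png
```

```text
t 9.05 tcp [0.4685 0.117  0.373 ] tool z [ 0.012 -0.013 -1.   ] lip [0.5302 0.0196 0.2656] q [ 0.18 -0.06  1.27 -0.02  1.92 -0.39] grip 59.30018018421379 0.017009435983163176
scene [([221, 142], 20), ([319, 176], 336)]
top [([261, 223], 174), ([267, 232], 171)]
```

>>> play_rows(targets=[{"delta_pos": [0, 0, 0], "turn": [0, 0, 0]}, {"delta_pos": [0, 0, 0], "turn": [0, 0, 0]}, {"delta_pos": [0, 0, 0], "turn": [0, 0, 0]}, {"delta_pos": [-0.2, 0, -0.2], "turn": [0, 1, 0]}, {"delta_pos": [0, 0, 0], "turn": [0, 0, 0]}])

```text
t: 9.65
tcp_pos: [0.4696, 0.1152, 0.3754]
orientation: [1.517, 2.75, 0.005]
wrist_force: [0.1, -0.4, -1.9]
finger_gap: 0.0164
grasp_force: 59.4
```

```bash
python3 look.py p5.png
```

```text
t 9.65 tcp [0.4696 0.1152 0.3754] tool z [ 0.002  0.002 -1.   ] lip [0.5304 0.0194 0.2659] q [ 0.16 -0.06  1.26  0.    1.93 -0.4 ] grip 59.37469482421875 0.016443893057406383
scene [([221, 143], 23)]
top [([273, 218], 60)]
```

View pics/p5.png

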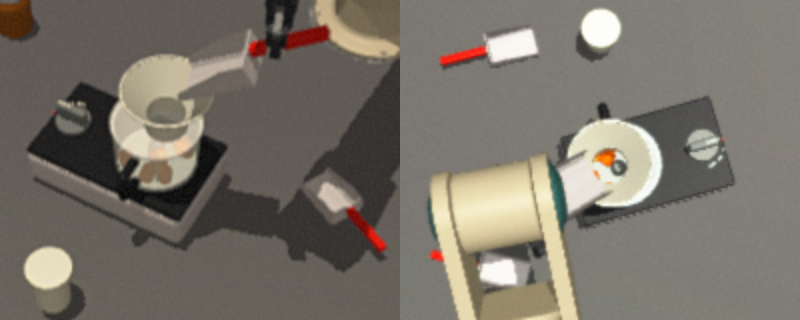

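The scene view shows the pan empty and chunks inside the bowl at about crop (155,165). I'll raise the scoop, back it off and level it, then count.

>>> play_rows(targets=[{"delta_pos": [0, 0, -1], "turn": [0, 0, 0]}, {"delta_pos": [0.5, 0, -2.5], "turn": [0, 0, 0]}, {"delta_pos": [1.5, 0.5, -2.5], "turn": [0, 0, 0]}, {"delta_pos": [2.5, 1.5, -1], "turn": [0, 0, 0]}, {"delta_pos": [3, 3, 0], "turn": [0, 0, 0]}])

```text
t: 10.25
tcp_pos: [0.4711, 0.2056, 0.4495]
orientation: [1.517, 2.744, 0.011]
wrist_force: [1.2, 0.3, -1.0]
finger_gap: 0.017
grasp_force: 59.4
```

>>> play_rows(targets=[{"delta_pos": [3, 3, 0], "turn": [0, 0, 0]}, {"delta_pos": [3, 3, 0], "turn": [0, 0, 0]}, {"delta_pos": [2, 3, 0], "turn": [0, 0, 0]}, {"delta_pos": [1, 2, 0], "turn": [0, 0, 0]}, {"delta_pos": [0, 0, 0], "turn": [0, -7.7, 0]}])

```text
t: 10.75
tcp_pos: [0.5185, 0.341, 0.4433]
orientation: [1.461, 2.645, -0.099]
wrist_force: [1.4, -1.1, -2.1]
finger_gap: 0.0164
grasp_force: 59.4
```

>>> play_rows(targets=[{"delta_pos": [0, 0, 0], "turn": [0, -7.7, 0]}, {"delta_pos": [0, 0, 0], "turn": [0, -7.7, 0]}, {"delta_pos": [0, 0, 0], "turn": [0, -7.3, 0]}, {"delta_pos": [0, 0, 0], "turn": [0, 0, 0]}])

```text
t: 11.15
tcp_pos: [0.5152, 0.3427, 0.4438]
orientation: [1.277, 2.327, -0.348]
wrist_force: [0.4, 1.2, -1.9]
finger_gap: 0.0171
grasp_force: 59.4
```

```bash
python3 look.py p6.png
python3 - <<'E'
from h import *
from rig import optics
go([.5307,.3552,.045],want(-57.5,-30))
S,T=[optics.get_image(n) for n in("scene","top")]
o=np.zeros((400,800,3),np.uint8)
o[:,:400]=cv2.resize(S["color"][165:245,265:345],(400,400));o[:,400:]=cv2.resize(T["color"][185:255,245:315],(400,400))
cv2.imwrite("pics/bowl.png",o[:,:,::-1])
E
```

```text
t 11.15 tcp [0.5152 0.3427 0.4438] tool z [ 0.272 -0.428 -0.862] lip [0.5975 0.2134 0.4071] q [ 0.74  0.43  0.65 -0.61  2.08 -0.13] grip 59.35503602027893 0.017110867804347125
scene [([221, 143], 19)]
top [([271, 221], 99)]
t 11.25 pos [0.5162 0.3409 0.4454] q [ 0.73  0.43  0.64 -0.6   2.08 -0.13] F [ 1.  -0.7 -1.8] gap 0.0168 grip 59.362385272979736
dpos tool cm [20.52  1.89 34.4 ] turn deg [ 0.02  0.2  -0.25]
```

View pics/bowl.png

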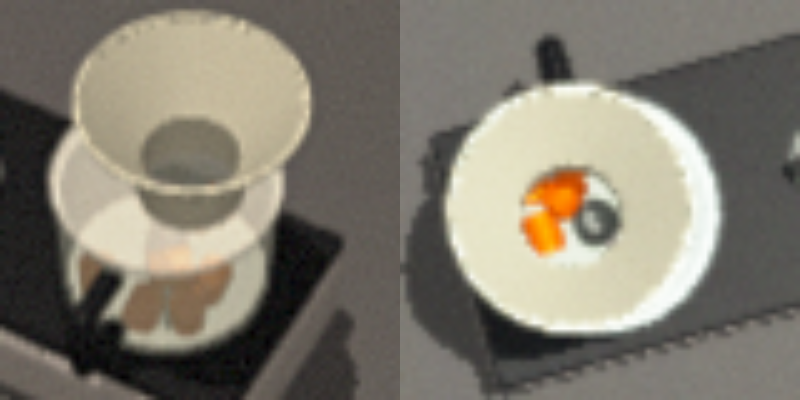

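The bowl views show the chunks lying in the bowl. The tube is clear and there is no orange anywhere on the counter or in the pan. I'll lay the scoop back down where it was.

>>> play_rows(targets=[{"delta_pos": [1.2, 0.4, 2], "turn": [0, 0, 0]}, {"delta_pos": [2.3, 0.5, 3.8], "turn": [0, 0, 0]}, {"delta_pos": [2.4, 0.5, 4], "turn": [0, 0, 0]}, {"delta_pos": [2.4, 0.5, 4], "turn": [0, 0, 0]}, {"delta_pos": [2.4, 0, 4], "turn": [0, 0, 0]}])

```text
t: 11.85
tcp_pos: [0.5327, 0.3518, 0.2368]
orientation: [1.288, 2.324, -0.342]
wrist_force: [1.2, 0.7, -1.3]
finger_gap: 0.017
grasp_force: 59.5
```

>>> play_rows(targets=[{"delta_pos": [2.4, 0, 4], "turn": [0, 0, 0]}, {"delta_pos": [2.4, 0, 4], "turn": [0, 0, 0]}, {"delta_pos": [2, 0, 3.4], "turn": [0, 0, 0]}, {"delta_pos": [1.2, 0, 2], "turn": [0, 0, 0]}, {"delta_pos": [0.6, 0, 1], "turn": [0, 0, 0]}])

```text
t: 12.35
tcp_pos: [0.5314, 0.3525, 0.0677]
orientation: [1.287, 2.325, -0.349]
wrist_force: [-0.3, -0.9, -1.4]
finger_gap: 0.017
grasp_force: 59.3
```

```bash
python3 -c "
from h import *
go([.5307,.3552,.041],want(-57.5,-30))"
```

```text
t 12.35 pos [0.5314 0.3525 0.0677] q [ 0.73  0.57  1.21 -0.52  1.47  0.26] F [-0.3 -0.9 -1.4] gap 0.017 grip 59.333041764734844
dpos tool cm [1.58 0.08 2.17] turn deg [-0.23  0.32 -0.35]
```

>>> play_rows(targets=[{"delta_pos": [0.5, 0, 0.87], "turn": [0, 0, 0]}, {"delta_pos": [0.3, 0, 0.5], "turn": [0, 0, 0]}, {"delta_pos": [0.2, 0, 0.35], "turn": [0, 0, 0]}, {"delta_pos": [0.1, 0, 0.17], "turn": [0, 0, 0]}, {"delta_pos": [0.1, 0, 0.17], "turn": [0, 0, 0]}])

```text
t: 12.85
tcp_pos: [0.5319, 0.3544, 0.0471]
orientation: [1.283, 2.324, -0.343]
wrist_force: [-0.3, 0.4, -1.4]
finger_gap: 0.0171
grasp_force: 59.4
```

>>> play_rows(targets=[{"delta_pos": [0.05, 0, 0.09], "turn": [0, 0, 0]}, {"delta_pos": [0.05, 0, 0.09], "turn": [0, 0, 0]}, {"delta_pos": [0, 0, 0], "turn": [0, 0, 0]}])

```text
t: 13.15
tcp_pos: [0.5316, 0.354, 0.0443]
orientation: [1.283, 2.324, -0.345]
wrist_force: [0.4, -0.2, -0.1]
finger_gap: 0.017
grasp_force: 59.4
```

>>> play_rows(targets=[{"delta_pos": [0.05, 0, 0.09], "turn": [0, 0, 0]}, {"delta_pos": [0.05, 0, 0.09], "turn": [0, 0, 0]}, {"delta_pos": [0, 0, 0], "turn": [0, 0, 0]}])

```text
t: 13.45
tcp_pos: [0.5315, 0.3539, 0.0419]
orientation: [1.283, 2.324, -0.345]
wrist_force: [-0.5, 0.7, -1.4]
finger_gap: 0.0166
grasp_force: 59.4
```

>>> play_rows(targets=[{"delta_pos": [0, 0, 0], "turn": [0, 0, 0]}, {"delta_pos": [0, 0, 0], "turn": [0, 0, 0]}, {"delta_pos": [0, 0, 0], "turn": [0, 0, 0]}, {"delta_pos": [0, 0, 0], "turn": [0, 0, 0]}, {"delta_pos": [0, 0, 0], "turn": [0, 0, 0]}], fingers=1)

```text
t: 13.95
tcp_pos: [0.5317, 0.354, 0.0423]
orientation: [1.283, 2.324, -0.345]
wrist_force: [0.1, 0.0, 0.5]
finger_gap: 0.0851
grasp_force: 0.0
```

>>> play_rows(targets=[{"delta_pos": [0, 0, -1], "turn": [0, 0, 0]}, {"delta_pos": [0, 0, -3], "turn": [0, 0, 0]}, {"delta_pos": [0, 0, -4], "turn": [0, 0, 0]}, {"delta_pos": [0, 0, -4.5], "turn": [0, 0, 0]}, {"delta_pos": [0, 0, -4.5], "turn": [0, 0, 0]}])

```text
t: 14.45
tcp_pos: [0.4845, 0.4272, 0.191]
orientation: [1.283, 2.324, -0.345]
wrist_force: [0.2, -0.1, 0.2]
finger_gap: 0.0855
grasp_force: 0.0
```

>>> play_rows(targets=[{"delta_pos": [0, 0, -4.5], "turn": [0, 7.5, 0]}, {"delta_pos": [0, 0, -4.5], "turn": [0, 7.5, 0]}, {"delta_pos": [0, 0, -4.5], "turn": [0, 7.5, 0]}, {"delta_pos": [0, 0, -2], "turn": [0, 7.5, 0]}, {"delta_pos": [0, 0, 0], "turn": [0, 0, 0]}])

```text
t: 14.95
tcp_pos: [0.4571, 0.4718, 0.339]
orientation: [1.516, 2.741, 0.015]
wrist_force: [0.4, 0.8, -0.1]
finger_gap: 0.0853
grasp_force: 0.0
```

```bash
python3 look.py p7.png
python3 - <<'E'
from h import *
# closing axis along processor x (az 14.5): tool y at az 14.5 -> heading az -75.5 (tool x back = +y_p)
go([.588,-.164,.35],want(-75.5,0))
E
```

```text
t 14.95 tcp [0.4571 0.4718 0.339 ] tool z [ 0.013  0.004 -1.   ] lip [0.5188 0.3761 0.2299] q [ 0.75  0.44  0.77 -0.01  1.92  0.18] grip 0.0 0.08528367485301172
scene [([221, 143], 17)]
top [([271, 221], 99)]
t 15.05 pos [0.4559 0.4722 0.3323] q [ 0.75  0.45  0.78 -0.01  1.92  0.18] F [0.4 0.  0.1] gap 0.0855 grip 0.0
dpos tool cm [-60.88 -22.74  -1.29] turn deg [ 0.24  0.49 17.72]
```

View pics/p7.png

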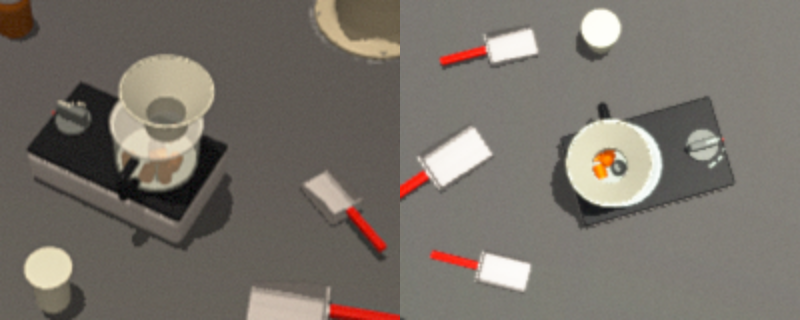

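The scoop lies flat and empty near its original spot. Next is the dial.

>>> play_rows(targets=[{"delta_pos": [-3, -1.1, -0.4], "turn": [0, 0, 0]}, {"delta_pos": [-4.2, -1.6, -0.4], "turn": [0, 0, 0]}, {"delta_pos": [-4.2, -1.6, -0.4], "turn": [0, 0, 0]}, {"delta_pos": [-4.2, -1.6, 0], "turn": [0, 0, 0]}, {"delta_pos": [-4.2, -1.6, 0], "turn": [0, 0, 0]}])

```text
t: 15.55
tcp_pos: [0.4972, 0.2641, 0.3429]
orientation: [1.511, 2.747, -0.009]
wrist_force: [0.6, 0.2, 0.0]
finger_gap: 0.0853
grasp_force: 0.0
```

>>> play_rows(targets=[{"delta_pos": [-4.2, -1.6, 0], "turn": [0, 0, 0]}, {"delta_pos": [-4.2, -1.6, 0], "turn": [0, 0, 0]}, {"delta_pos": [-4.2, -1.6, 0], "turn": [0, 0, 0]}, {"delta_pos": [-4.2, -1.6, 0], "turn": [0, 0, 0]}, {"delta_pos": [-4.2, -1.6, 0], "turn": [0, 0, 0]}])

```text
t: 16.05
tcp_pos: [0.5419, 0.0439, 0.3441]
orientation: [1.513, 2.749, -0.008]
wrist_force: [-0.1, 0.5, -0.6]
finger_gap: 0.0853
grasp_force: 0.0
```

>>> play_rows(targets=[{"delta_pos": [-4.2, -1.5, 0], "turn": [0, 0, 0]}, {"delta_pos": [-4.2, -1.5, 0], "turn": [0, 0, 0]}, {"delta_pos": [-4.2, -1.5, 0], "turn": [0, 0, 0]}, {"delta_pos": [-4.2, -1.5, 0], "turn": [0, 0, 0]}, {"delta_pos": [-2.5, -0.8, 0], "turn": [0, 0, 6]}])

```text
t: 16.55
tcp_pos: [0.5877, -0.1568, 0.3444]
orientation: [1.661, 2.664, -0.007]
wrist_force: [-0.0, 0.1, 0.1]
finger_gap: 0.0856
grasp_force: 0.0
```

>>> play_rows(targets=[{"delta_pos": [0, 0, 0], "turn": [0, 0, 6]}, {"delta_pos": [0, 0, 0], "turn": [0, 0, 5.5]}, {"delta_pos": [0, 0, 0], "turn": [0, 0, 0]}])

```text
t: 16.85
tcp_pos: [0.5878, -0.1539, 0.3451]
orientation: [1.916, 2.486, -0.005]
wrist_force: [0.2, 0.4, -0.0]
finger_gap: 0.0854
grasp_force: 0.0
```

Run:
```python
from h import *
from rig import optics
go([.588,-.164,.110],want(-75.5,0))
d=optics.get_image("wrist"); cv2.imwrite("pics/w2.png",d["color"][:,:,::-1]); pickle.dump(d,open("pics/w2.pkl","wb"))
print(proj(d,[[.588,-.164,.116],[.588,-.164,.11]]))
```

```text
t 16.85 pos [ 0.5878 -0.1539  0.3451] q [-0.32  0.29  0.94 -0.    1.9  -0.57] F [ 0.2  0.4 -0. ] gap 0.0854 grip 0.0
dpos tool cm [-0.87 -0.22 23.51] turn deg [-0.03  0.26  0.26]
[[277.45703129 185.19321215]
 [277.5021151  183.69728671]]
```

View pics/w2.png

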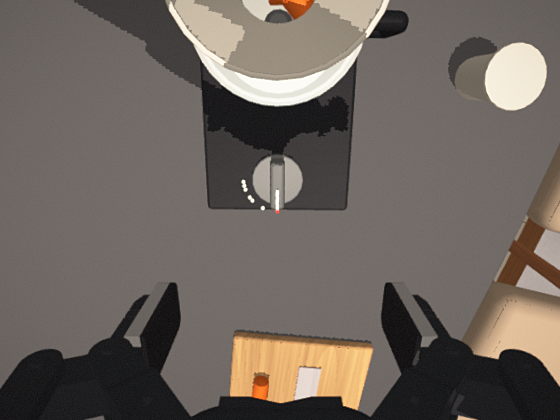

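The dial bar is upright in the wrist view at column 277, matching my prediction, so the yaw is right. I'll descend and grip.

>>> play_rows(targets=[{"delta_pos": [-0.9, -0.2, 4], "turn": [0, 0, 0.3]}, {"delta_pos": [0, 0, 4.5], "turn": [0, 0, 0]}, {"delta_pos": [0, 0, 4.5], "turn": [0, 0, 0]}, {"delta_pos": [0, 0, 4.5], "turn": [0, 0, 0]}, {"delta_pos": [0, 0, 3], "turn": [0, 0, 0]}])

```text
t: 17.4
tcp_pos: [0.5876, -0.1633, 0.1379]
orientation: [1.918, 2.486, -0.005]
wrist_force: [-0.2, 1.0, -0.1]
finger_gap: 0.0852
grasp_force: 0.0
```

>>> play_rows(targets=[{"delta_pos": [0, 0, 1.5], "turn": [0, 0, 0]}, {"delta_pos": [0, 0, 1], "turn": [0, 0, 0]}, {"delta_pos": [0, 0, 0], "turn": [0, 0, 0]}])

```text
t: 17.7
tcp_pos: [0.5895, -0.1644, 0.1174]
orientation: [1.918, 2.479, -0.001]
wrist_force: [-0.8, 0.1, -0.4]
finger_gap: 0.0857
grasp_force: 0.0
```

```bash
python3 -c "
from h import *
go([.588,-.164,.112],want(-75.5,0))"
```

```text
t 17.7 pos [ 0.5895 -0.1644  0.1174] q [-0.33  0.37  1.31 -0.    1.46 -0.58] F [-0.8  0.1 -0.4] gap 0.0857 grip 0.0
dpos tool cm [ 0.08 -0.14  0.54] turn deg [0.21 0.32 0.04]
```

>>> play_rows(targets=[{"delta_pos": [0, -0.1, 0.5], "turn": [0, 0, 0]}, {"delta_pos": [0, 0, 0], "turn": [0, 0, 0]}])

```text
t: 17.9
tcp_pos: [0.589, -0.1651, 0.1139]
orientation: [1.918, 2.476, 0.001]
wrist_force: [-0.2, 0.1, 0.1]
finger_gap: 0.0855
grasp_force: 0.0
```

>>> play_rows(targets=[{"delta_pos": [0, 0, 0], "turn": [0, 0, 0]}, {"delta_pos": [0, 0, 0], "turn": [0, 0, 0]}, {"delta_pos": [0, 0, 0], "turn": [0, 0, 0]}, {"delta_pos": [0, 0, 0], "turn": [0, 0, 0]}, {"delta_pos": [0, 0, 0], "turn": [0, 0, 0]}], fingers=0)

```text
t: 18.4
tcp_pos: [0.5873, -0.1654, 0.1133]
orientation: [1.922, 2.479, -0.005]
wrist_force: [-11.6, 1.4, 14.2]
finger_gap: 0.0138
grasp_force: 59.5
```

>>> play_rows(targets=[{"delta_pos": [0, 0, 0], "turn": [0, 0, 0]}, {"delta_pos": [0, 0, 0], "turn": [0, 0, 0]}])

```text
t: 18.6
tcp_pos: [0.5873, -0.1654, 0.1133]
orientation: [1.922, 2.479, -0.004]
wrist_force: [-9.9, -0.3, 6.0]
finger_gap: 0.0137
grasp_force: 59.9
```

The bar is gripped (gap 13.7 mm). I'll turn the dial clockwise.

>>> play_rows(targets=[{"delta_pos": [0, 0, 0], "turn": [0, 0, 5]}, {"delta_pos": [0, 0, 0], "turn": [0, 0, 5]}, {"delta_pos": [0, 0, 0], "turn": [0, 0, 5]}, {"delta_pos": [0, 0, 0], "turn": [0, 0, 5]}, {"delta_pos": [0, 0, 0], "turn": [0, 0, 5]}])

```text
t: 19.1
tcp_pos: [0.5874, -0.1655, 0.1133]
orientation: [2.416, 2.0, -0.002]
wrist_force: [-8.7, -0.8, 6.0]
finger_gap: 0.014
grasp_force: 59.8
```

>>> play_rows(targets=[{"delta_pos": [0, 0, 0], "turn": [0, 0, 5]}, {"delta_pos": [0, 0, 0], "turn": [0, 0, 5]}, {"delta_pos": [0, 0, 0], "turn": [0, 0, 5]}, {"delta_pos": [0, 0, 0], "turn": [0, 0, 5]}, {"delta_pos": [0, 0, 0], "turn": [0, 0, 5]}])

```text
t: 19.6
tcp_pos: [0.5875, -0.1655, 0.1133]
orientation: [2.791, 1.429, 0.0]
wrist_force: [-7.2, -1.2, 5.2]
finger_gap: 0.014
grasp_force: 59.8
```

>>> play_rows(targets=[{"delta_pos": [0, 0, 0], "turn": [0, 0, 5]}, {"delta_pos": [0, 0, 0], "turn": [0, 0, 5]}, {"delta_pos": [0, 0, 0], "turn": [0, 0, 5]}, {"delta_pos": [0, 0, 0], "turn": [0, 0, 5]}, {"delta_pos": [0, 0, 0], "turn": [0, 0, 5]}])

```text
t: 20.1
tcp_pos: [0.5875, -0.1657, 0.1133]
orientation: [3.034, 0.791, 0.002]
wrist_force: [-8.8, -1.1, 5.9]
finger_gap: 0.0137
grasp_force: 59.7
```

>>> play_rows(targets=[{"delta_pos": [0, 0, 0], "turn": [0, 0, 2]}, {"delta_pos": [0, 0, 0], "turn": [0, 0, 1]}, {"delta_pos": [0, 0, 0], "turn": [0, 0, 0]}, {"delta_pos": [0, 0, 0], "turn": [0, 0, 0]}])

```text
t: 20.5
tcp_pos: [0.5875, -0.1657, 0.1133]
orientation: [3.052, 0.717, 0.002]
wrist_force: [-8.5, -2.3, 5.7]
finger_gap: 0.0137
grasp_force: 59.8
```

Run:
```python
from h import *
from rig import optics,observe
go([.588,-.164,.112],want(-75.5-77.3,0)); print(observe()["ft_torque"])
o=np.zeros((420,800,3),np.uint8)
S,W=optics.get_image("scene"),optics.get_image("wrist")
o[:,:380]=cv2.resize(S["color"][140:260,220:329],(380,420));o[:,380:]=W["color"][:,70:490]
cv2.imwrite("pics/d.png",o[:,:,::-1])
```

```text
t 20.5 pos [ 0.5875 -0.1657  0.1133] q [-0.33  0.37  1.31 -0.    1.46  0.78] F [-8.5 -2.3  5.7] gap 0.0137 grip 59.788861870765686
dpos tool cm [ 0.12 -0.13  0.13] turn deg [ 0.35 -0.   -0.75]
[-0.35034896  1.47603474  0.13766559]
```

View pics/d.png

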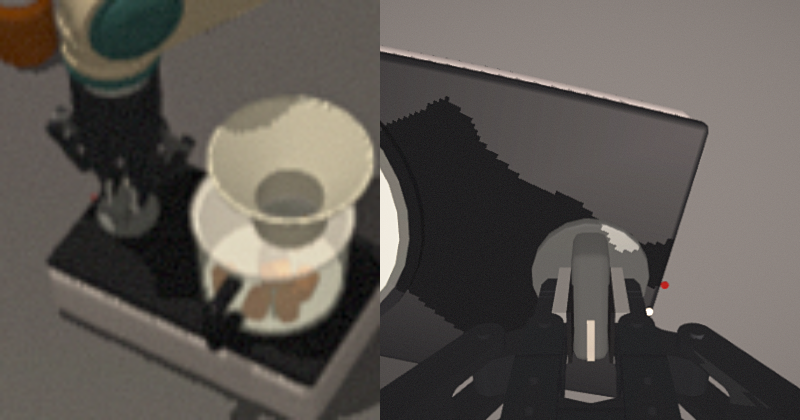

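The bar has turned with the fingers, about 78° relative to the deck, and its white line sits upright between them. I'll hold for over a second and then hand in.

>>> play_rows(targets=[{"delta_pos": [0, 0, 0], "turn": [0, 0, 0]}, {"delta_pos": [0, 0, 0], "turn": [0, 0, 0]}, {"delta_pos": [0, 0, 0], "turn": [0, 0, 0]}, {"delta_pos": [0, 0, 0], "turn": [0, 0, 0]}, {"delta_pos": [0, 0, 0], "turn": [0, 0, 0]}])

```text
t: 21.1
tcp_pos: [0.5875, -0.1657, 0.1133]
orientation: [3.052, 0.717, 0.002]
wrist_force: [-7.8, -1.6, 5.6]
finger_gap: 0.0136
grasp_force: 59.8
```

>>> play_rows(targets=[{"delta_pos": [0, 0, 0], "turn": [0, 0, 0]}, {"delta_pos": [0, 0, 0], "turn": [0, 0, 0]}, {"delta_pos": [0, 0, 0], "turn": [0, 0, 0]}, {"delta_pos": [0, 0, 0], "turn": [0, 0, 0]}, {"delta_pos": [0, 0, 0], "turn": [0, 0, 0]}])

```text
t: 21.6
tcp_pos: [0.5875, -0.1656, 0.1133]
orientation: [3.052, 0.717, 0.002]
wrist_force: [-7.6, -1.6, 5.4]
finger_gap: 0.014
grasp_force: 59.8
```

>>> play_rows(targets=[{"delta_pos": [0, 0, 0], "turn": [0, 0, 0]}, {"delta_pos": [0, 0, 0], "turn": [0, 0, 0]}, {"delta_pos": [0, 0, 0], "turn": [0, 0, 0]}, {"delta_pos": [0, 0, 0], "turn": [0, 0, 0]}, {"delta_pos": [0, 0, 0], "turn": [0, 0, 0]}])

```text
t: 22.1
tcp_pos: [0.5875, -0.1657, 0.1133]
orientation: [3.052, 0.717, 0.002]
wrist_force: [-7.5, -2.5, 5.6]
finger_gap: 0.014
grasp_force: 59.8
```

```bash
python3 -c "
from rig import order
print(order.job_done())"
```

```text
the job is handed in; nothing more can be done
None
```

I handed the job in at about 22 s with the gripper holding the dial near 78° (third click is at 77°), the empty scoop flat on the counter and the carrots tipped into the bowl; I couldn't count all six there, but saw none anywhere else, and no verdict came back.

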